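# Flip a router cover with a thin lifter

### The arm

A 6-joint arm with a two-finger parallel gripper is mounted at the origin on the work surface. World frame = base frame: x ahead of the robot, y to its left, z up, the work surface at z = 0. Lengths are in m, angles in rad, forces in N, time in s.
With the tool pointing down it reaches from about 0.225 to 0.725 m from the base axis. Payload 3.1 kg.
Tool frame: the origin (TCP) lies on the centre line of the jaws, within the pads' length; the fingertips stand 25 mm ahead of it and the grasp point (between the pads) lies 6 mm ahead of it; z points along the fingers, y is the line along which they close (so a half turn about z gives the same grasp; the last joint's range is limited). The gripper opens to 85 mm and grips with 20 to 120 N. Pads are 22 mm wide; open, the fingers measure 114 mm over their backs; the gripper's body (76 mm by 85 mm) begins 54 mm behind the grasp point. The pads swing forward as they close: fully open they stand 13 mm farther back than shut.
Start: joints at [1.152, 0.048, 0.099, 1.622, 0, 1.443], TCP at [0.151, 0.503, 0.256] pointing down, gripper open.
Joint ranges: [-2.91, 2.91], [-0.99, 1.94], [-1.21, 1.42], [-2.12, 2.29], [-1.49, 1.47], [-3.14, 3.14]. Speed limits (rad/s): [2.79, 2.79, 3.14, 3.14, 3.14, 3.14].

### API

Orientations are given as a unit quaternion [x, y, z, w].
In Python, from bench import robot gives the robot as it stands.
- The arm moves only by the tool move_arm, never from a script. Its argument "targets" is a list of rows, each an object of numbers: "x", "y", "z": the shift along the tool's x, y, z in mm; "wx", "wy", "wz": the turn, a rotation vector about the tool's x, y, z in degrees; "claw": the opening, from 0 (shut) to 1 (fully open). A call has 1 to 20 rows; each row is the pose to reach, as a shift and turn from the pose commanded when the call began, along the tool's axes at that moment; what a row does not reach only later rows make up. A row lasts 1/10 s, in which the tool goes at most 50 mm and 8.59 degrees, less where a joint would pass 70% of its speed; a pose out of reach is approached as far as the arm can. A call with a gripper value outside its range is refused whole. The fingers move at their own pace and stop on an object; "squeeze" is the grip in N (left out, the last holds). Time passes only in rows, so rows that repeat a pose let the fingers close. It gives the time, the measured TCP pose, the force, the opening and the grip force at its end, in the units of the state.
- robot.get_state(): the state, without advancing time (a new reading comes with each control period).
- robot.snapshot(name): name is "side" or "top" or "wrist"; returns a dict with "image" (400x640x3 uint8, red, green, blue), "fx", "fy", "cx", "cy" (pixels), "R" (3x3) and "t" (3): a world point X has camera coordinates R X + t; the wrist camera has in their place "hand_eye" (4x4, takes a point from camera to tool coordinates, whose origin is the TCP and whose axes are the flange's). Camera axes: x right, y down, z forward; pixel columns grow to the right and rows downward; lengths in m; the calibration is good to about 2 mm. A picture is of the moment at which its call begins: read the wrist's pose just before it. There is no depth.
- robot.job_done(): hands the job in; it is judged then, once.
The state is a dict: "clock": time; "joint_positions": joint angles; "joint_velocities": joint speeds; "joint_torque": joint torques, N m; "tool_pos": TCP position; "ee_rot": TCP orientation; "contact_force": force on the tool from outside, world axes, zero at the start; "moment": the same for the moment, N m; "gripper_width": opening from 0.0 (shut) to 1.0 (fully open); "finger_force": force on a finger pad.
Only numpy, scipy, OpenCV 4.12 (cv2) and the standard library are available. Lean on these libraries where they do the work, as an engineer would, in place of code of your own. Each camera call takes 0.05 s, during which the arm holds its last target. There are 200 camera calls.

### The job

The router's small cover lies white face down in the blue repair tray: with the orange-handled lifter, slide the blade gently along the tray floor and under its rim, press it lightly but snugly against the yellow step for a moment, then tip it over the step so that it lies flat on the yellow pad, white face up. Keep fingers off the cover and never push hard on it or the tray. Then lay the lifter gently back flat on the cork mat and let go, leaving the router, adapter and dish where they are.

Things in the scene. Friction and masses are not known exactly. Their poses are not given: they have to be found in the camera images.
- step (a point): Mark on the pocket floor of the fixed tray, midway across. The foot of the yellow pad's upright 8 mm step stands up to 8 mm before or behind it: the pad is clamped a little differently each time, so find the step by feel. x points from the pocket over the step on to the pad, y across, z up. Flat blue pocket floor: z = 0 here, from x = -145 mm, open at its -x end.
- tray: The fixed blue tray, axes as the mark's; origin 4 mm below the mark, on the table. The flat yellow pad, clamped in it, has its top 8 mm above the pocket floor and is 70 mm long from its step, 110 mm wide. Rims along both long sides stand 10 mm above the pocket floor, inner faces at y = -56 and 56 mm.
- cover_mid (a point): Centre (half-way up) of the loose router cover, own x nearly along the tray's x. 64 (x) by 76 (y) by 6 mm: a grey flange 2.5 mm thick, full size, and centred on its outside a white vented panel 46 x 58 x 3.5 mm. Own z points out of its inner side: up at the start, panel down, so the flange overhangs 9 mm all round, 3.5 mm above the floor. White face up: own z down.
- cover: The same cover, about 50 g; origin 3 mm below its centre at the start, on the white panel's face. Its far rim starts about 5 to 26 mm short of the step. It slides freely; held against the step and lifted by its near rim it pivots up on its far rim, and falls over onto the pad once a little past upright.
- lifter_grip (a point): Point to grip the loose lifter: in its upright orange handle, 30 mm above the blade's underside. Handle: slab 60 mm long (own x), 14 mm thick (own y, pinch it so), from 2 to 45 mm above the blade's underside. Flat steel blade under it: 2 mm thick, 36 mm wide, reaching 35 mm behind and 95 mm ahead (own +x) of this point. Own z up.
- lifter_tip (a point): Middle of the lifter blade's front lower edge: 95 mm ahead (own +x) and 30 mm below the grip point, same axes.
- lifter: The whole lifter, 90 g; origin on the blade's underside, 30 mm below the grip point. It can turn a little between the fingers when its tip is pressed.
- rest_top (a point): Centre of the top of the fixed cork mat (190 mm along own x, 100 mm along y, top 4 mm above the table) on which the lifter lies at the start and must lie at the end.
- rest: The cork mat; origin under its centre, on the table.
- router_front (a point): White router, 160 (own x) x 230 x 36 mm; this point lies at the foot of the side nearest the robot, 80 mm from its centre along own -x; leave alone.
- adapter: White power adapter, 85 x 50 x 34 mm, with a plug reaching 78 mm out along own +x from its centre; origin under its centre; leave alone.
- dish: Small blue ceramic dish, 64 mm wide, 24 mm high, origin under its centre; leave alone.
Things that resemble listed ones, but are neither listed nor needed, are in the scene too. Leave any pink look-alike of the lifter alone.

How it is judged:
On the way, in this order (a step that is already met when the one before it is completed fails the run):
1. the blade, low on the pocket floor and under the rim, presses the still flat cover snugly against the step with over 2 N (contact force between lifter and cover above 2 N and contact force between cover and tray above 2 N and angle between cover_mid's own z axis and vertical below 0.2 rad and z of lifter_tip in the frame of step below 0.004 m and x of lifter_tip in the frame of cover_mid above -0.031 m), for 0.2 s.
2. the lifter's blade levers the cover up against the step: cover raised by over 35 degrees, resting on the blade, its middle still on the pocket side (angle between cover_mid's own z axis and vertical between 0.61 and 1.6 rad and contact force between lifter and cover above 0.05 N and x of cover_mid in the frame of step between -0.05 and 0.005 m), for 0.1 s.
3. the cover lies flat on the yellow pad, white face up (angle between cover_mid's own z axis and vertical above 3 rad and x of cover_mid in the frame of step between -0.005 and 0.055 m and y of cover_mid in the frame of step between -0.025 and 0.025 m and z of cover_mid in the frame of step between 0.008 and 0.0145 m), for 0.2 s.
At the end, for the whole second after the job is handed in: Cover at rest flat on the yellow pad, white face up (within 8 degrees), its centre 5 mm before to 55 mm past the tray's mark and within 25 mm of the midline; lifter at rest flat on the cork (3 degrees), grip within 35 mm of the mat's long midline, -85 to 40 mm along it (all of step 3 and linear speed of each of cover, lifter below 0.02 m/s and angle between lifter_grip's own z axis and vertical below 0.06 rad and x of lifter_grip in the frame of rest_top between -0.085 and 0.04 m and y of lifter_grip in the frame of rest_top between -0.035 and 0.035 m and z of lifter_grip in the frame of rest_top between 0.026 and 0.034 m); the robot touches nothing.
It fails at once if the cover is touched by the gripper or arm (contact force between any of the fingers, the arm and cover above 0.3 N).
It fails at once if the lifter pushes the cover with more than 12 N (contact force between lifter and cover above 12 N).
It fails at once if the lifter presses on the tray with more than 15 N (contact force between lifter and tray above 15 N).
It fails at once if the lifter is dropped or banged on the cork mat (over 40 N) (contact force between lifter and rest above 40 N).
It fails at once if the router, adapter or dish is shifted by more than 15 mm (distance of any of router_front, adapter, dish from where it was at the start of the episode above 0.015 m).
It also fails if it takes over 72 s, if anything falls off the work surface, if the arm or the gripper's body presses on something with over 40 N, if the wrist force passes 120 N, or if a joint passes its speed limit or range.

## Working session

There is one attempt and no reset: what is moved stays moved. The work goes in short steps, Python scripts to look and compute and a tool call to move; the robot and the scene stay as the last step left them, time stands still between calls to the robot, and variables do not carry over. Pictures are saved under pics/ and viewed, at most 10 in all, crops included, and the job is handed in when it is done.

Besides the shell and the picture viewer there is one more tool, called after "Call:" in YAML: its name, and indented under it one key for each argument. move_arm: Moves the arm, as the interface text tells. Its arguments: {"type":"object","properties":{"targets":{"type":"array"},"squeeze":{"type":"number"}},"required":["targets"]}

```bash
mkdir -p pics; ls; cat > h.py <<'E'
import numpy as np,cv2
from bench import robot
from scipy.spatial.transform import Rotation as Ro
def snap(n):
    s=robot.get_state(); d=robot.snapshot(n)
    if n=="wrist":
        T=np.eye(4);T[:3,:3]=Ro.from_quat(s["ee_rot"]).as_matrix();T[:3,3]=s["tool_pos"]
        M=np.linalg.inv(T@np.array(d["hand_eye"]));d["R"]=M[:3,:3];d["t"]=M[:3,3]
    d["R"]=np.array(d["R"]);d["t"]=np.array(d["t"]);return d
def save(d,f,crop=None,k=1):
    im=np.array(d["image"])[:,:,::-1]
    if crop: im=im[crop[1]:crop[3],crop[0]:crop[2]]
    cv2.imwrite(f,cv2.resize(im,None,fx=k,fy=k,interpolation=cv2.INTER_CUBIC))
def ray(d,p):
    v=d["R"].T@np.array([(p[0]-d["cx"])/d["fx"],(p[1]-d["cy"])/d["fy"],1]);return -d["R"].T@d["t"],v/np.linalg.norm(v)
def onz(d,p,z):
    c,v=ray(d,p);return c+v*(z-c[2])/v[2]
def tri(*dp):
    A=0;b=0
    for d,p in dp:
        c,v=ray(d,p);P=np.eye(3)-np.outer(v,v);A=A+P;b=b+P@c
    return np.linalg.solve(A,b)
def proj(d,X):
    c=d["R"]@np.array(X)+d["t"];return [d["fx"]*c[0]/c[2]+d["cx"],d["fy"]*c[1]/c[2]+d["cy"]]
E
python3 - <<'E'
from h import *
import pickle
D={n:snap(n) for n in("side","top","wrist")}
pickle.dump(D,open("d0.pkl","wb"))
im=np.vstack([np.array(D[n]["image"])[:,:,::-1] for n in("top","side")])
save(D["top"],"pics/top.png",k=1.25);save(D["side"],"pics/side.png",k=1.25)
for n in D: print(n,D[n]["fx"],-D[n]["R"].T@D[n]["t"])
print(robot.get_state())
E
```

```text
pics
side 441.2018261900282 [ 0.31928263 -0.76285938  0.87990123]
top 418.84702881787155 [ 0.4750942  -0.06760889  0.92727527]
wrist 289.8382217812786 [0.08026235 0.52285252 0.37303274]
{'clock': 0.15, 'joint_positions': array([1.15220398e+00, 4.86134545e-02, 9.79223199e-02, 1.62203066e+00,
       1.55772927e-05, 1.44302543e+00]), 'joint_velocities': array([ 0.0012059 , -0.00234189,  0.00504529,  0.00200576,  0.00122092,
       -0.00071434]), 'joint_torque': array([ 1.64927380e-03, -3.39259028e+01,  3.20424414e+01,  1.53951865e-02,
       -1.03969467e-04, -6.45713541e-06]), 'tool_pos': array([0.15034595, 0.50254022, 0.25535121]), 'ee_rot': array([ 1.44898773e-01,  9.89446016e-01, -9.24932612e-04, -2.67242210e-04]), 'contact_force': array([-0.29293458, -0.84055924, -0.4280833 ]), 'moment': array([-0.05598239,  0.03899634,  0.01862804]), 'finger_force': 0.0, 'gripper_width': 1.0021559871042882}
```

View pics/top.png

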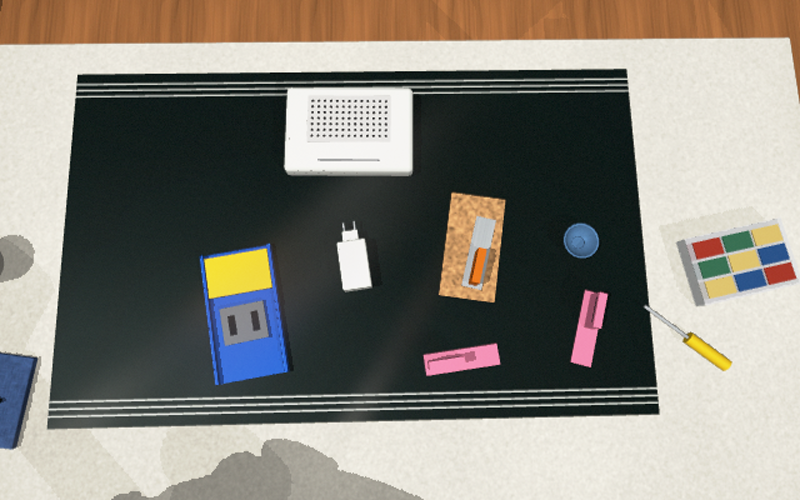

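View pics/side.png

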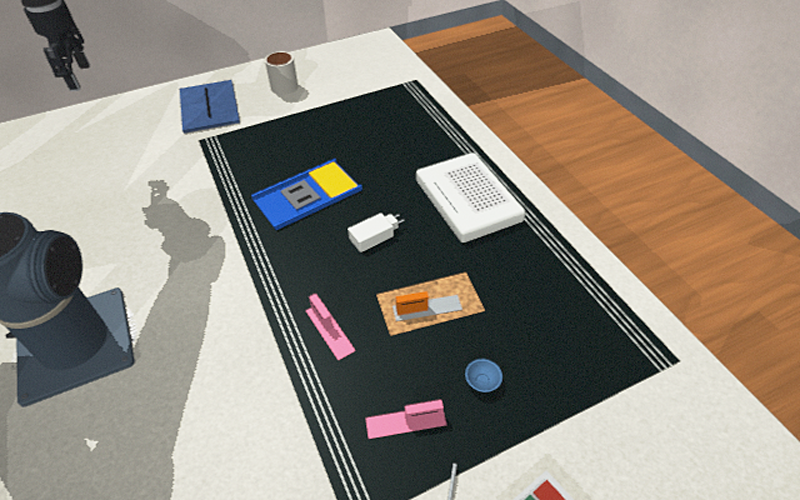

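The orange lifter lies on the cork mat at top (480,262) and side (415,303). The look-alikes are pink, at top (590,330) and (460,360). The tray is at top (245,312), with the yellow pad at its far end and the cover at (245,322). The blue box at top (15,400) isn't the tray. Next is a close crop.

```bash
python3 - <<'E'
from h import *
import pickle
D=pickle.load(open("d0.pkl","rb"))
def c(n,x,y,w,h,k):
    im=np.array(D[n]["image"])[y:y+h,x:x+w,::-1];return cv2.resize(im,None,fx=k,fy=k,interpolation=cv2.INTER_CUBIC)
a=c("top",150,190,100,120,3.0)[:300];
A=cv2.resize(np.array(D["top"]["image"])[190:310,150:240,::-1],(450,600),interpolation=cv2.INTER_CUBIC) # k=5
B=cv2.resize(np.array(D["top"]["image"])[150:245,345:415,::-1],(350,475),interpolation=cv2.INTER_CUBIC) # k=5
B=np.vstack([B,np.zeros((125,350,3),np.uint8)])
cv2.imwrite("pics/c1.png",np.hstack([A,B]))
A=cv2.resize(np.array(D["side"]["image"])[120:190,195:295,::-1],(400,280),interpolation=cv2.INTER_CUBIC) # k=4
B=cv2.resize(np.array(D["side"]["image"])[210:275,295:395,::-1],(400,260),interpolation=cv2.INTER_CUBIC) # k=4
B=np.vstack([B,np.zeros((20,400,3),np.uint8)])
cv2.imwrite("pics/c2.png",np.hstack([A,B]))
E
```

```text
(no output)
```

View pics/c1.png

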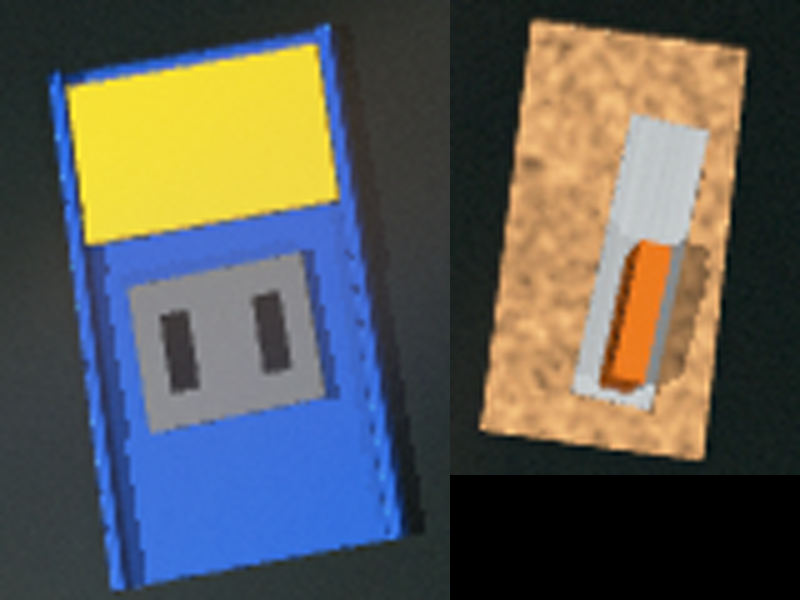

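View pics/c2.png

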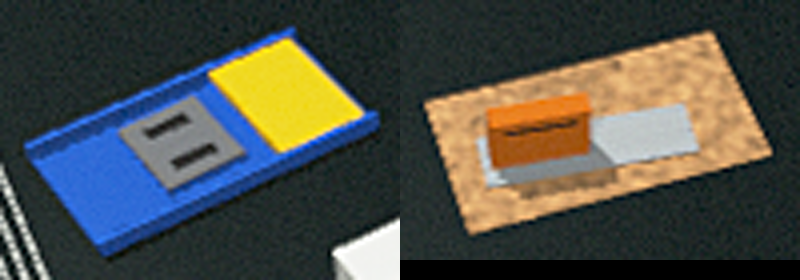

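The left crop shows the yellow pad with its near edge (step) at (85,245)-(340,203). The grey cover flange has corners (150,432), (325,397), (305,253) and (128,290). On the mat, the orange-handled steel lifter has its blade front at (630,115)-(708,130) and back at (573,392)-(652,410). The choice of lifter is confirmed.

```bash
python3 - <<'E'
from h import *
import pickle
np.set_printoptions(precision=4,suppress=True)
D=pickle.load(open("d0.pkl","rb"));T=D["top"];S=D["side"]
a=lambda u,v:(150+u/5,190+v/5); b=lambda u,v:(345+(u-450)/5,150+v/5)
sa=lambda u,v:(195+u/4,120+v/4); sb=lambda u,v:(295+(u-400)/4,210+v/4)
P={"yNL":(a(85,245),sa(210,72)),"yNR":(a(340,203),sa(278,152)),"yFR":(a(318,43),sa(365,122)),"yFL":(a(67,88),sa(292,40)),
"cNL":(a(150,432),sa(120,130)),"cNR":(a(325,397),sa(168,190)),"cFR":(a(305,253),sa(245,155)),"cFL":(a(128,290),sa(187,97)),
"mFL":(b(532,20),sb(710,32)),"mFR":(b(747,48),sb(772,155)),"mNR":(b(705,460),sb(470,235)),"mNL":(b(482,430),sb(425,100)),
"bFL":(b(630,115),sb(685,104)),"bFR":(b(708,130),sb(698,150)),"bNR":(b(652,410),sb(488,187)),
"hNearR":(b(642,386),sb(490,113)),"hFarR":(b(672,245),sb(590,99))}
X={}
for k,(p,q) in P.items():
    X[k]=tri((T,p),(S,q));print(k,X[k],onz(T,p,{'y':.012,'c':.010,'m':.004,'b':.006,'h':.049}[k[0]])[:2])
E
```

```text
yNL [0.554  0.2572 0.0052] [0.5522 0.2551]
yNR [0.5685 0.1456 0.0105] [0.5684 0.1453]
yFR [ 0.6417  0.1598 -0.0017] [0.6395 0.1564]
yFL [0.6247 0.2695 0.0008] [0.6213 0.2657]
cNL [0.473  0.2263 0.0045] [0.4716 0.2249]
cNR [0.4856 0.152  0.0028] [0.4849 0.1505]
cFR [0.548  0.1624 0.0019] [0.5471 0.1605]
cFL [0.5318 0.2387 0.004 ] [0.5325 0.2365]
mFL [ 0.7399 -0.1756 -0.0008] [ 0.7386 -0.1751]
mFR [ 0.7255 -0.2741 -0.0017] [ 0.7239 -0.2728]
mNR [ 0.5374 -0.2456 -0.001 ] [ 0.5368 -0.2446]
mNL [ 0.5526 -0.1467  0.0023] [ 0.5519 -0.1465]
bFL [ 0.6954 -0.2189  0.0003] [ 0.693  -0.2177]
bFR [ 0.6861 -0.2535  0.002 ] [ 0.6855 -0.2527]
bNR [ 0.5599 -0.2224  0.003 ] [ 0.5592 -0.2218]
hNearR [ 0.5665 -0.21    0.057 ] [ 0.5655 -0.2108]
hFarR [ 0.6251 -0.2253  0.0549] [ 0.6256 -0.2263]
```

```bash
cat >> h.py <<'E'
def go(x,y,z,yaw,pitch=0):
    """lifter-forward yaw (deg), pitch>0 = tip up; TCP target in world -> tool shift mm, turn deg"""
    s=robot.get_state();R0=Ro.from_quat(s["ee_rot"])
    Rt=Ro.from_euler("z",yaw,degrees=True)*Ro.from_euler("y",-pitch,degrees=True)*Ro.from_matrix(np.diag([-1,1,-1.]))
    np.set_printoptions(precision=2,suppress=True)
    print("t",round(s["clock"],2),"shift",R0.inv().apply(np.array([x,y,z])-s["tool_pos"])*1e3,"turn",np.degrees((R0.inv()*Rt).as_rotvec()),"F",s["contact_force"],"M",s["moment"])
E
python3 - <<'E'
from h import *
go(.597,-.2125,.16,-13.7)
E
```

```text
t 0.15 shift [-632.95 -556.76   96.25] turn [-0.11 -0.02 -2.96] F [-0.29 -0.84 -0.43] M [-0.06  0.04  0.02]
```

Call:
move_arm:
  targets:
    - {"x":-50,"y":-44,"z":0,"claw":0.5}
    - {"x":-100,"y":-88,"z":5,"claw":0.5}
    - {"x":-150,"y":-132,"z":10,"claw":0.5}
    - {"x":-185,"y":-163,"z":15,"claw":0.5}
    - {"x":-220,"y":-194,"z":20,"claw":0.5}
    - {"x":-255,"y":-225,"z":30,"claw":0.5}
    - {"x":-290,"y":-256,"z":40,"claw":0.5}
    - {"x":-325,"y":-287,"z":50,"claw":0.5}
    - {"x":-360,"y":-318,"z":60,"claw":0.5}
    - {"x":-395,"y":-349,"z":70,"claw":0.5}
    - {"x":-430,"y":-380,"z":80,"wz":-3,"claw":0.5}
    - {"x":-465,"y":-411,"z":90,"wz":-3,"claw":0.5}
    - {"x":-500,"y":-442,"z":96,"wz":-3,"claw":0.5}
    - {"x":-535,"y":-473,"z":96,"wz":-3,"claw":0.5}
    - {"x":-570,"y":-504,"z":96,"wz":-3,"claw":0.5}
    - {"x":-605,"y":-535,"z":96,"wz":-3,"claw":0.5}
    - {"x":-633,"y":-557,"z":96,"wz":-3,"claw":0.5}
    - {"x":-633,"y":-557,"z":96,"wz":-3,"claw":0.5}
    - {"x":-633,"y":-557,"z":96,"wz":-3,"claw":0.5}
    - {"x":-633,"y":-557,"z":96,"wz":-3,"claw":0.5}

```text
schema error: expected keys x, y, z, wx, wy, wz, claw
```

```bash
python3 - <<'E'
from h import *
d=snap("wrist");save(d,"pics/w1.png",k=1.25)
go(.597,-.2125,.16,-13.7)
for X in ([.597,-.2125,.049],[.6262,-.2196,.049],[.5678,-.2054,.049],[.689,-.2355,.006]): print(np.array(proj(d,X))*1.25)
E
```

```text
t 0.2 shift [-632.92 -556.96   96.23] turn [-0.08 -0.01 -2.96] F [-0.14  0.49 -0.7 ] M [ 0.07 -0.01  0.02]
[  6.13 660.91]
[ 13.65 674.11]
[ -1.64 647.26]
[ 54.82 661.52]
```

View pics/w1.png

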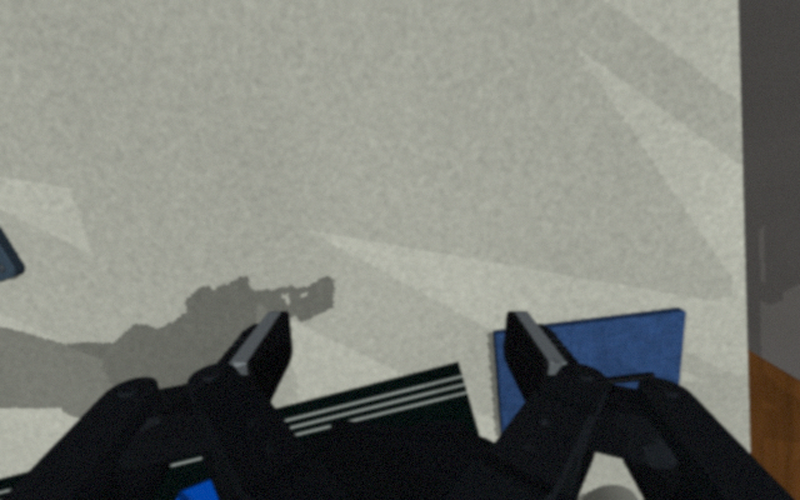

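The call was refused because every key is needed, so the arm has not moved. This picture only shows the start area, with the fingers at (265,350) and (535,350).

Call:
move_arm:
  targets:
    - {"x":-317,"y":-279,"z":30,"wx":0,"wy":0,"wz":-2,"claw":0.6}
    - {"x":-317,"y":-279,"z":30,"wx":0,"wy":0,"wz":-2,"claw":0.6}
    - {"x":-317,"y":-279,"z":30,"wx":0,"wy":0,"wz":-2,"claw":0.6}
    - {"x":-317,"y":-279,"z":30,"wx":0,"wy":0,"wz":-2,"claw":0.6}
    - {"x":-317,"y":-279,"z":30,"wx":0,"wy":0,"wz":-2,"claw":0.6}
    - {"x":-317,"y":-279,"z":30,"wx":0,"wy":0,"wz":-2,"claw":0.6}
    - {"x":-317,"y":-279,"z":30,"wx":0,"wy":0,"wz":-2,"claw":0.6}
    - {"x":-317,"y":-279,"z":30,"wx":0,"wy":0,"wz":-2,"claw":0.6}
    - {"x":-633,"y":-557,"z":96,"wx":0,"wy":0,"wz":-3,"claw":0.6}
    - {"x":-633,"y":-557,"z":96,"wx":0,"wy":0,"wz":-3,"claw":0.6}
    - {"x":-633,"y":-557,"z":96,"wx":0,"wy":0,"wz":-3,"claw":0.6}
    - {"x":-633,"y":-557,"z":96,"wx":0,"wy":0,"wz":-3,"claw":0.6}
    - {"x":-633,"y":-557,"z":96,"wx":0,"wy":0,"wz":-3,"claw":0.6}
    - {"x":-633,"y":-557,"z":96,"wx":0,"wy":0,"wz":-3,"claw":0.6}
    - {"x":-633,"y":-557,"z":96,"wx":0,"wy":0,"wz":-3,"claw":0.6}
    - {"x":-633,"y":-557,"z":96,"wx":0,"wy":0,"wz":-3,"claw":0.6}
    - {"x":-633,"y":-557,"z":96,"wx":0,"wy":0,"wz":-3,"claw":0.6}
    - {"x":-633,"y":-557,"z":96,"wx":0,"wy":0,"wz":-3,"claw":0.6}
    - {"x":-633,"y":-557,"z":96,"wx":0,"wy":0,"wz":-3,"claw":0.6}

```text
clock: 2.1
tool_pos: [0.5966, -0.2128, 0.1579]
ee_rot: [0.12, 0.993, 0.001, -0.002]
contact_force: [-0.4, 0.2, 0.1]
gripper_width: 0.598
finger_force: 0.0
```

```bash
python3 - <<'E'
from h import *
d=snap("wrist");save(d,"pics/w2.png",k=1.25)
go(.597,-.2125,.16,-13.7)
for X in ([.597,-.2125,.049],[.6262,-.2196,.049],[.5678,-.2054,.049],[.689,-.2355,.006]): print(np.array(proj(d,X))*1.25)
E
```

```text
t 2.15 shift [-0.4  -0.51 -0.58] turn [ 0.05 -0.12  0.01] F [-0.49  0.43  0.12] M [ 0.04 -0.02  0.02]
[399.5  258.26]
[399.54 300.28]
[399.46 213.15]
[398.58 349.55]
```

View pics/w2.png

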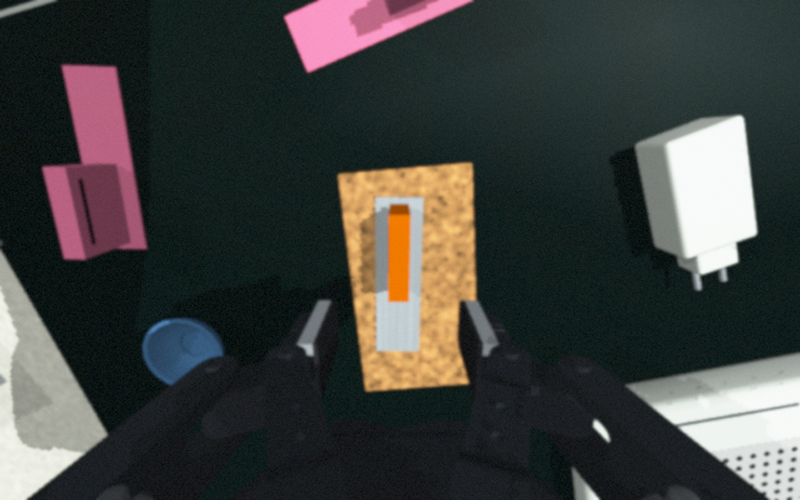

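The handle's top spans (399,206) to (399,300) and the blade front is at (398,350), exactly on the prediction and aligned. Descending to grip.

Call:
move_arm:
  targets:
    - {"x":0,"y":0,"z":45,"wx":0,"wy":0,"wz":0,"claw":0.6}
    - {"x":0,"y":0,"z":80,"wx":0,"wy":0,"wz":0,"claw":0.6}
    - {"x":0,"y":0,"z":105,"wx":0,"wy":0,"wz":0,"claw":0.6}
    - {"x":0,"y":0,"z":119,"wx":0,"wy":0,"wz":0,"claw":0.6}
    - {"x":0,"y":0,"z":119,"wx":0,"wy":0,"wz":0,"claw":0.6}
    - {"x":0,"y":0,"z":119,"wx":0,"wy":0,"wz":0,"claw":0.1}
    - {"x":0,"y":0,"z":119,"wx":0,"wy":0,"wz":0,"claw":0.1}
    - {"x":0,"y":0,"z":119,"wx":0,"wy":0,"wz":0,"claw":0.1}
    - {"x":0,"y":0,"z":119,"wx":0,"wy":0,"wz":0,"claw":0.1}
    - {"x":0,"y":0,"z":119,"wx":0,"wy":0,"wz":0,"claw":0.0}
    - {"x":0,"y":0,"z":119,"wx":0,"wy":0,"wz":0,"claw":0.0}
    - {"x":0,"y":0,"z":119,"wx":0,"wy":0,"wz":0,"claw":0.0}
  squeeze: 90

```text
clock: 3.35
tool_pos: [0.5991, -0.213, 0.0443]
ee_rot: [0.119, 0.993, -0.001, 0.002]
contact_force: [0.2, 0.8, 6.7]
gripper_width: 0.147
finger_force: 88.7
```

```bash
python3 - <<'E'
from h import *
go(.597,-.2125,.04,-13.7)
s=robot.get_state();print(s["gripper_width"],s["finger_force"],s["tool_pos"]*1e3)
E
```

```text
t 3.35 shift [ 2.16 -0.03  4.29] turn [-0.04  0.28  0.04] F [0.24 0.78 6.67] M [ 0.08  0.07 -0.  ]
0.14668654547673088 88.73684048652649 [ 599.09 -212.97   44.3 ]
```

Call:
move_arm:
  targets:
    - {"x":0,"y":0,"z":-15,"wx":0,"wy":0,"wz":0,"claw":0.0}
    - {"x":0,"y":0,"z":-50,"wx":0,"wy":0,"wz":0,"claw":0.0}
    - {"x":0,"y":0,"z":-95,"wx":0,"wy":0,"wz":0,"claw":0.0}
    - {"x":0,"y":0,"z":-120,"wx":0,"wy":0,"wz":0,"claw":0.0}
    - {"x":30,"y":30,"z":-120,"wx":0,"wy":0,"wz":-2,"claw":0.0}
    - {"x":60,"y":60,"z":-120,"wx":0,"wy":0,"wz":-5,"claw":0.0}
    - {"x":90,"y":90,"z":-120,"wx":0,"wy":0,"wz":-8,"claw":0.0}
    - {"x":120,"y":122,"z":-120,"wx":0,"wy":0,"wz":-10,"claw":0.0}
    - {"x":150,"y":153,"z":-120,"wx":0,"wy":0,"wz":-12,"claw":0.0}
    - {"x":180,"y":183,"z":-120,"wx":0,"wy":0,"wz":-14,"claw":0.0}
    - {"x":210,"y":214,"z":-120,"wx":0,"wy":0,"wz":-16,"claw":0.0}
    - {"x":240,"y":244,"z":-120,"wx":0,"wy":0,"wz":-18,"claw":0.0}
    - {"x":270,"y":274,"z":-120,"wx":0,"wy":0,"wz":-20,"claw":0.0}
    - {"x":295,"y":300,"z":-120,"wx":0,"wy":0,"wz":-22,"claw":0.0}
    - {"x":314,"y":319,"z":-120,"wx":0,"wy":0,"wz":-22.2,"claw":0.0}
    - {"x":314,"y":319,"z":-120,"wx":0,"wy":0,"wz":-22.2,"claw":0.0}
    - {"x":314,"y":319,"z":-120,"wx":0,"wy":0,"wz":-22.2,"claw":0.0}
    - {"x":314,"y":319,"z":-120,"wx":0,"wy":0,"wz":-22.2,"claw":0.0}

```text
clock: 5.15
tool_pos: [0.368, 0.1714, 0.1617]
ee_rot: [-0.074, 0.997, -0.0, 0.0]
contact_force: [0.9, 0.1, -1.2]
gripper_width: 0.148
finger_force: 88.0
```

```bash
python3 - <<'E'
from h import *
import pickle
d=snap("wrist");t=snap("top");s=snap("side");pickle.dump((d,t,s),open("d1.pkl","wb"))
st=robot.get_state();print(st["tool_pos"],st["ee_rot"])
go(.3696,.1717,.16,8.5)
A=cv2.resize(np.array(d["image"])[:,:,::-1],(480,300))
W=cv2.resize(np.array(d["image"])[150:350,220:420,::-1],(480,480),interpolation=cv2.INTER_CUBIC)
S=cv2.resize(np.array(s["image"])[90:210,150:310,::-1],(640,480),interpolation=cv2.INTER_CUBIC) # k4
T=cv2.resize(np.array(t["image"])[190:330,140:260,::-1],(360,420),interpolation=cv2.INTER_CUBIC) # k3
o=np.zeros((600,800,3),np.uint8)
o[:300,:480]=A; o[300:600,:400]=S[90:390:,:][:300,120:520]; o[100:520,440:800]=T
o[:300,:480]=A
cv2.imwrite("pics/m.png",o)
for X in ([.5603,.2002,.012],[.478,.188,.01]): print("wrist*.75",np.array(proj(d,X))*.75)
E
```

```text
[0.36797328 0.17120806 0.16135979] [-7.35108411e-02  9.97294412e-01 -1.04091465e-04 -2.39604161e-05]
t 5.3 shift [-1.68  0.25  1.36] turn [-0.01 -0.   -0.07] F [-0.36 -0.01 -0.48] M [-0.03  0.02 -0.06]
wrist*.75 [239.19 267.22]
wrist*.75 [239.26 219.37]
```

View pics/m.png

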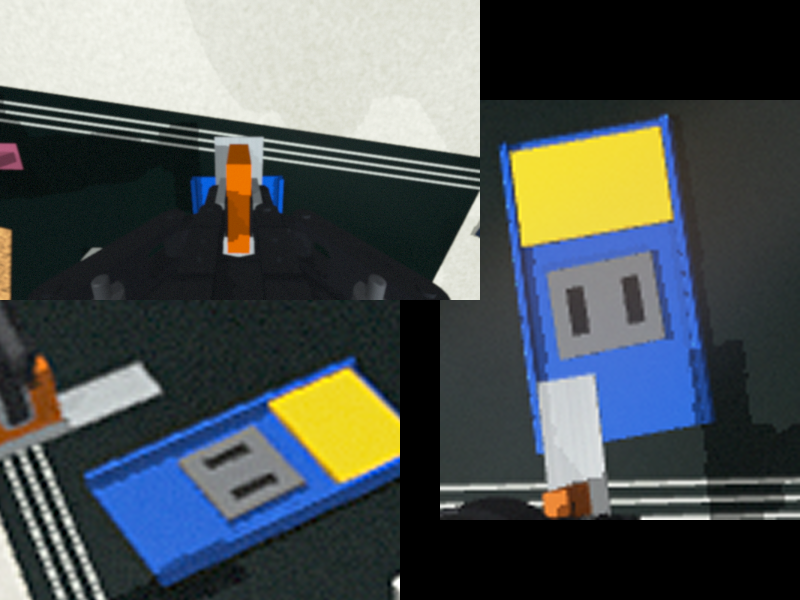

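The montage shows the lifter held straight, with its blade tip at (538,382)-(596,374) in the top view and (140,362)-(162,390) in the side view. The cover and tray have not moved. I'll measure the tip.

```bash
python3 - <<'E'
from h import *
import pickle
d,t,s=pickle.load(open("d1.pkl","rb"))
st=robot.get_state();p=st["tool_pos"];f=np.array([np.cos(np.radians(8.5)),np.sin(np.radians(8.5)),0])
T=lambda x,y:(140+(x-440)/3,190+(y-100)/3);S=lambda x,y:((x+120)/4+150,(y-210)/4+90)
a=tri((t,T(538,382)),(s,S(140,362)));b=tri((t,T(596,374)),(s,S(162,390)))
m=(a+b)/2;np.set_printoptions(precision=4,suppress=True);print(a,b,m,"fwd",(m-p)@f,"lat",(m-p)@np.array([-f[1],f[0],0]),"dz",m[2]-p[2])
q=[onz(t,T(*x),.012) for x in((520,246),(673,219))];print("step",q,(q[0]+q[1])/2, np.degrees(np.arctan2(*(q[0]-q[1])[:2])))
q=[onz(t,T(*x),.010) for x in((563,360),(666,338),(547,272),(653,251))];print("cover",q,np.mean(q,0))
E
```

```text
[0.4588 0.2033 0.1188] [0.4632 0.1667 0.1203] [0.461  0.185  0.1196] fwd 0.09404056591638452 lat -0.0001099425891268168 dz -0.04180191568573921
step [array([0.5529, 0.2559, 0.012 ]), array([0.5705, 0.146 , 0.012 ])] [0.5617 0.2009 0.012 ] -9.094397448046996
cover [array([0.471 , 0.2227, 0.01  ]), array([0.485 , 0.1497, 0.01  ]), array([0.5339, 0.2364, 0.01  ]), array([0.5477, 0.1605, 0.01  ])] [0.5094 0.1923 0.01  ]
```

Call:
move_arm:
  targets:
    - {"x":0,"y":0,"z":40,"wx":0,"wy":0,"wz":0,"claw":0.0}
    - {"x":0,"y":0,"z":75,"wx":0,"wy":1,"wz":0,"claw":0.0}
    - {"x":0,"y":0,"z":95,"wx":0,"wy":2,"wz":0,"claw":0.0}
    - {"x":0,"y":0,"z":106,"wx":0,"wy":2,"wz":0,"claw":0.0}
    - {"x":0,"y":0,"z":108,"wx":0,"wy":2,"wz":0,"claw":0.0}
    - {"x":0,"y":0,"z":108,"wx":0,"wy":2,"wz":0,"claw":0.0}
    - {"x":0,"y":0,"z":108,"wx":0,"wy":2,"wz":0,"claw":0.0}
    - {"x":0,"y":0,"z":108,"wx":0,"wy":2,"wz":0,"claw":0.0}

```text
clock: 6.1
tool_pos: [0.3687, 0.1723, 0.0548]
ee_rot: [-0.074, 0.997, -0.001, -0.016]
contact_force: [0.7, -0.5, -0.4]
gripper_width: 0.151
finger_force: 87.9
```

Call:
move_arm:
  targets:
    - {"x":0,"y":0,"z":1,"wx":0,"wy":0,"wz":0,"claw":0.0}
    - {"x":0,"y":0,"z":2,"wx":0,"wy":0,"wz":0,"claw":0.0}
    - {"x":0,"y":0,"z":3,"wx":0,"wy":0,"wz":0,"claw":0.0}
    - {"x":0,"y":0,"z":3,"wx":0,"wy":0,"wz":0,"claw":0.0}

```text
clock: 6.5
tool_pos: [0.3672, 0.1719, 0.0501]
ee_rot: [-0.074, 0.997, -0.001, -0.018]
contact_force: [1.4, -0.5, -0.9]
gripper_width: 0.148
finger_force: 87.9
```

```bash
python3 - <<'E'
from h import *
go(.3696,.1717,.05,8.5)
print(robot.get_state()["tool_pos"])
E
```

```text
t 6.5 shift [-2.35 -0.6   0.05] turn [-0.   -2.02  0.04] F [ 1.43 -0.5  -0.87] M [-0.05 -0.04 -0.07]
[0.37 0.17 0.05]
```

Call:
move_arm:
  targets:
    - {"x":0,"y":0,"z":1,"wx":0,"wy":0,"wz":0,"claw":0.0}
    - {"x":0,"y":0,"z":1,"wx":0,"wy":0,"wz":0,"claw":0.0}
    - {"x":0,"y":0,"z":1,"wx":0,"wy":0,"wz":0,"claw":0.0}

```text
clock: 6.8
tool_pos: [0.3673, 0.1719, 0.0492]
ee_rot: [-0.074, 0.997, -0.001, -0.018]
contact_force: [0.6, 0.4, -1.3]
gripper_width: 0.15
finger_force: 87.9
```

Call:
move_arm:
  targets:
    - {"x":0,"y":0,"z":1,"wx":0,"wy":0,"wz":0,"claw":0.0}
    - {"x":0,"y":0,"z":1,"wx":0,"wy":0,"wz":0,"claw":0.0}
    - {"x":0,"y":0,"z":1,"wx":0,"wy":0,"wz":0,"claw":0.0}

```text
clock: 7.1
tool_pos: [0.3673, 0.1719, 0.0483]
ee_rot: [-0.074, 0.997, -0.001, -0.017]
contact_force: [-0.5, 0.0, -1.3]
gripper_width: 0.148
finger_force: 87.9
```

Call:
move_arm:
  targets:
    - {"x":0,"y":0,"z":1,"wx":0,"wy":0,"wz":0,"claw":0.0}
    - {"x":0,"y":0,"z":1,"wx":0,"wy":0,"wz":0,"claw":0.0}
    - {"x":0,"y":0,"z":1,"wx":0,"wy":0,"wz":0,"claw":0.0}

```text
clock: 7.4
tool_pos: [0.3674, 0.172, 0.0476]
ee_rot: [-0.074, 0.997, -0.001, -0.017]
contact_force: [-1.3, -1.0, 1.7]
gripper_width: 0.147
finger_force: 88.3
```

Call:
move_arm:
  targets:
    - {"x":0,"y":0,"z":-0.7,"wx":0,"wy":0,"wz":0,"claw":0.0}
    - {"x":-5,"y":0,"z":-0.9,"wx":0,"wy":0,"wz":0,"claw":0.0}
    - {"x":-10,"y":0,"z":-1.1,"wx":0,"wy":0,"wz":0,"claw":0.0}
    - {"x":-15,"y":0,"z":-1.2,"wx":0,"wy":0,"wz":0,"claw":0.0}
    - {"x":-19,"y":0,"z":-1.4,"wx":0,"wy":0,"wz":0,"claw":0.0}
    - {"x":-22,"y":0,"z":-1.5,"wx":0,"wy":0,"wz":0,"claw":0.0}
    - {"x":-24,"y":0,"z":-1.5,"wx":0,"wy":0,"wz":0,"claw":0.0}
    - {"x":-24,"y":0,"z":-1.5,"wx":0,"wy":0,"wz":0,"claw":0.0}

```text
clock: 8.2
tool_pos: [0.3913, 0.1755, 0.0479]
ee_rot: [-0.074, 0.997, -0.001, -0.017]
contact_force: [-1.0, 0.3, -1.5]
gripper_width: 0.154
finger_force: 88.1
```

```bash
python3 - <<'E'
from h import *
d=snap("top");s=snap("side")
S=cv2.resize(np.array(s["image"])[110:190,180:310,::-1],None,fx=3.4,fy=3.4,interpolation=cv2.INTER_CUBIC)
T=cv2.resize(np.array(d["image"])[190:310,150:240,::-1],(337,450),interpolation=cv2.INTER_CUBIC)
o=np.zeros((450,800,3),np.uint8);o[:272,:442]=S;o[:,450:787]=T
cv2.imwrite("pics/m2.png",o)
print(robot.get_state()["tool_pos"]);go(.39,.17,.0476,8.5,-2)
E
```

```text
[0.39096137 0.17547666 0.0479105 ]
t 8.3 shift [ 1.75 -5.27  0.37] turn [-0.01 -0.02  0.04] F [ 0.72 -0.36 -0.87] M [ 0.   -0.04 -0.02]
```

View pics/m2.png

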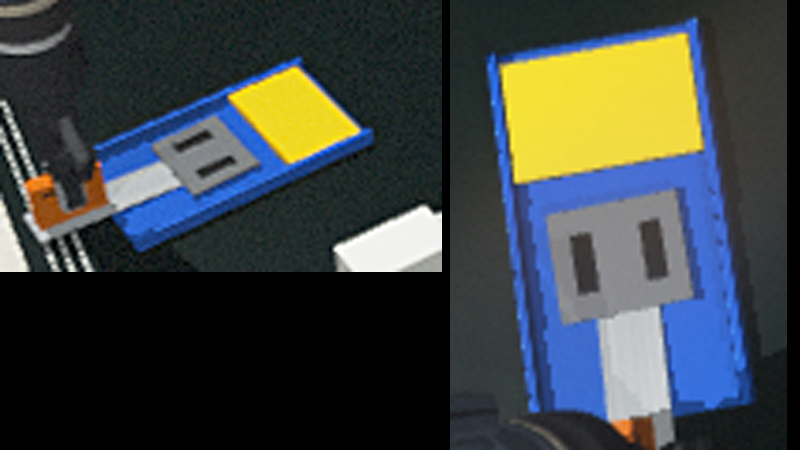

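The blade tip is under the near rim in the top view, at about (630,310), and the cover lies undisturbed. Now I'll push forward by feel.

Call:
move_arm:
  targets:
    - {"x":-2,"y":0,"z":0,"wx":0,"wy":0,"wz":0,"claw":0.0}
    - {"x":-4,"y":0,"z":-0.1,"wx":0,"wy":0,"wz":0,"claw":0.0}
    - {"x":-6,"y":0,"z":-0.2,"wx":0,"wy":0,"wz":0,"claw":0.0}
    - {"x":-8,"y":0,"z":-0.3,"wx":0,"wy":0,"wz":0,"claw":0.0}
    - {"x":-10,"y":0,"z":-0.3,"wx":0,"wy":0,"wz":0,"claw":0.0}

```text
clock: 8.8
tool_pos: [0.401, 0.177, 0.0479]
ee_rot: [-0.074, 0.997, -0.001, -0.018]
contact_force: [-0.6, -0.3, 0.0]
gripper_width: 0.148
finger_force: 88.1
```

Call:
move_arm:
  targets:
    - {"x":-1.5,"y":0,"z":0,"wx":0,"wy":0,"wz":0,"claw":0.0}
    - {"x":-3,"y":0,"z":-0.1,"wx":0,"wy":0,"wz":0,"claw":0.0}
    - {"x":-4,"y":0,"z":-0.1,"wx":0,"wy":0,"wz":0,"claw":0.0}
    - {"x":-4,"y":0,"z":-0.1,"wx":0,"wy":0,"wz":0,"claw":0.0}

```text
clock: 9.2
tool_pos: [0.4052, 0.1776, 0.0479]
ee_rot: [-0.074, 0.997, -0.001, -0.017]
contact_force: [0.8, 0.4, -1.1]
gripper_width: 0.147
finger_force: 88.1
```

Call:
move_arm:
  targets:
    - {"x":-1,"y":0,"z":0,"wx":0,"wy":0,"wz":0,"claw":0.0}
    - {"x":-2,"y":0,"z":-0.1,"wx":0,"wy":0,"wz":0,"claw":0.0}
    - {"x":-2,"y":0,"z":-0.1,"wx":0,"wy":0,"wz":0,"claw":0.0}

```text
clock: 9.5
tool_pos: [0.4071, 0.178, 0.0479]
ee_rot: [-0.074, 0.997, -0.001, -0.017]
contact_force: [0.4, -0.2, -1.7]
gripper_width: 0.15
finger_force: 88.1
```

Call:
move_arm:
  targets:
    - {"x":-1,"y":0,"z":0,"wx":0,"wy":0,"wz":0,"claw":0.0}
    - {"x":-2,"y":0,"z":-0.1,"wx":0,"wy":0,"wz":0,"claw":0.0}
    - {"x":-2,"y":0,"z":-0.1,"wx":0,"wy":0,"wz":0,"claw":0.0}

```text
clock: 9.8
tool_pos: [0.4091, 0.1782, 0.0479]
ee_rot: [-0.074, 0.997, -0.001, -0.017]
contact_force: [-0.7, 0.0, -1.1]
gripper_width: 0.148
finger_force: 88.1
```

Call:
move_arm:
  targets:
    - {"x":-1,"y":0,"z":0,"wx":0,"wy":0,"wz":0,"claw":0.0}
    - {"x":-2,"y":0,"z":-0.1,"wx":0,"wy":0,"wz":0,"claw":0.0}
    - {"x":-2,"y":0,"z":-0.1,"wx":0,"wy":0,"wz":0,"claw":0.0}

```text
clock: 10.1
tool_pos: [0.411, 0.1785, 0.048]
ee_rot: [-0.074, 0.997, -0.001, -0.017]
contact_force: [-0.2, 0.6, -0.6]
gripper_width: 0.151
finger_force: 88.1
```

Call:
move_arm:
  targets:
    - {"x":-1,"y":0,"z":0,"wx":0,"wy":0,"wz":0,"claw":0.0}
    - {"x":-1.5,"y":0,"z":-0.1,"wx":0,"wy":0,"wz":0,"claw":0.0}
    - {"x":-1.5,"y":0,"z":-0.1,"wx":0,"wy":0,"wz":0,"claw":0.0}

```text
clock: 10.4
tool_pos: [0.4125, 0.1787, 0.048]
ee_rot: [-0.074, 0.997, -0.001, -0.017]
contact_force: [-0.2, -0.7, -0.6]
gripper_width: 0.151
finger_force: 88.1
```

Call:
move_arm:
  targets:
    - {"x":-1,"y":0,"z":0,"wx":0,"wy":0,"wz":0,"claw":0.0}
    - {"x":-1.5,"y":0,"z":0,"wx":0,"wy":0,"wz":0,"claw":0.0}
    - {"x":-1.5,"y":0,"z":0,"wx":0,"wy":0,"wz":0,"claw":0.0}

```text
clock: 10.7
tool_pos: [0.4139, 0.179, 0.048]
ee_rot: [-0.074, 0.997, -0.001, -0.017]
contact_force: [0.4, -0.1, -0.9]
gripper_width: 0.147
finger_force: 88.1
```

Call:
move_arm:
  targets:
    - {"x":-0.8,"y":0,"z":0,"wx":0,"wy":0,"wz":0,"claw":0.0}
    - {"x":-0.8,"y":0,"z":0,"wx":0,"wy":0,"wz":0,"claw":0.0}

```text
clock: 10.9
tool_pos: [0.4147, 0.1791, 0.048]
ee_rot: [-0.074, 0.997, -0.001, -0.017]
contact_force: [-0.0, 0.3, -0.9]
gripper_width: 0.152
finger_force: 88.1
```

Call:
move_arm:
  targets:
    - {"x":-0.8,"y":0,"z":0,"wx":0,"wy":0,"wz":0,"claw":0.0}
    - {"x":-0.8,"y":0,"z":0,"wx":0,"wy":0,"wz":0,"claw":0.0}

```text
clock: 11.1
tool_pos: [0.4155, 0.1792, 0.0479]
ee_rot: [-0.074, 0.997, -0.001, -0.017]
contact_force: [0.2, 0.1, -1.1]
gripper_width: 0.148
finger_force: 88.1
```

Call:
move_arm:
  targets:
    - {"x":-0.8,"y":0,"z":0,"wx":0,"wy":0,"wz":0,"claw":0.0}
    - {"x":-0.8,"y":0,"z":0,"wx":0,"wy":0,"wz":0,"claw":0.0}

```text
clock: 11.3
tool_pos: [0.4158, 0.1792, 0.0479]
ee_rot: [-0.074, 0.997, -0.001, -0.018]
contact_force: [-2.4, 0.0, 1.2]
gripper_width: 0.151
finger_force: 88.1
```

```bash
python3 - <<'E'
from h import *
d=snap("top");s=snap("side")
S=cv2.resize(np.array(s["image"])[110:190,180:310,::-1],None,fx=3.4,fy=3.4,interpolation=cv2.INTER_CUBIC)
T=cv2.resize(np.array(d["image"])[190:310,150:240,::-1],(337,450),interpolation=cv2.INTER_CUBIC)
o=np.zeros((450,800,3),np.uint8);o[:272,:442]=S;o[:,450:787]=T
cv2.imwrite("pics/m3.png",o)
print(robot.get_state()["tool_pos"]);go(.39,.17,.0476,8.5,-2)
E
```

```text
[0.41573385 0.17923144 0.04785974]
t 11.4 shift [26.79 -5.31  1.22] turn [-0.01 -0.06  0.05] F [-2.72  0.3   1.55] M [-0.13  0.4  -0.01]
```

View pics/m3.png

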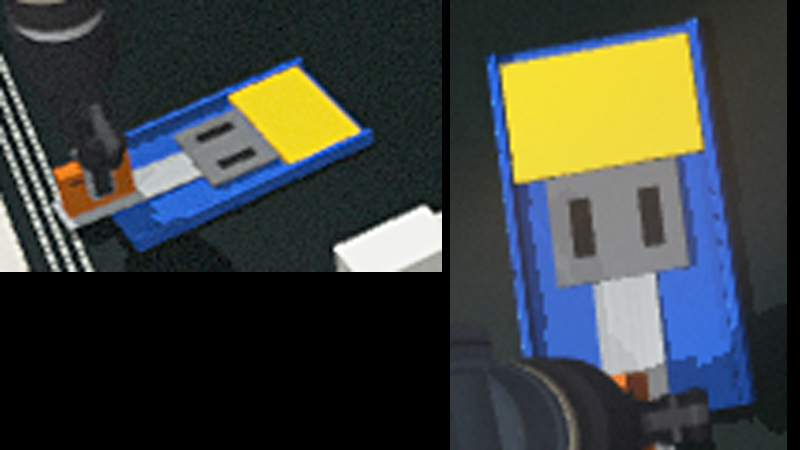

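The cover is flat against the yellow step (top view (615,170)) and the force is building. I'll press a little more and hold.

Call:
move_arm:
  targets:
    - {"x":-0.3,"y":0,"z":-0.1,"wx":0,"wy":0,"wz":0,"claw":0.0}
    - {"x":-0.5,"y":0,"z":-0.1,"wx":0,"wy":0,"wz":0,"claw":0.0}
    - {"x":-0.5,"y":0,"z":-0.1,"wx":0,"wy":0,"wz":0,"claw":0.0}

```text
clock: 11.7
tool_pos: [0.4159, 0.1792, 0.0479]
ee_rot: [-0.074, 0.997, -0.001, -0.018]
contact_force: [-4.1, -0.9, 2.9]
gripper_width: 0.151
finger_force: 88.3
```

```bash
python3 - <<'E'
from h import *
print(robot.get_state()["tool_pos"]*1e3);go(.39,.17,.0476,8.5,-2)
E
```

```text
[415.89029319 179.20272699  47.88101113]
t 11.7 shift [26.94 -5.26  1.27] turn [-0.01 -0.1   0.04] F [-4.05 -0.86  2.91] M [-0.21  0.86 -0.  ]
```

Call:
move_arm:
  targets:
    - {"x":-0.2,"y":0,"z":-0.1,"wx":0,"wy":0,"wz":0,"claw":0.0}
    - {"x":-0.5,"y":0,"z":-0.2,"wx":0,"wy":0,"wz":0,"claw":0.0}
    - {"x":-0.5,"y":0,"z":-0.2,"wx":0,"wy":0,"wz":0,"claw":0.0}
    - {"x":-0.5,"y":0,"z":-0.2,"wx":0,"wy":0,"wz":0,"claw":0.0}
    - {"x":-0.5,"y":0,"z":-0.2,"wx":0,"wy":0,"wz":0,"claw":0.0}

```text
clock: 12.2
tool_pos: [0.416, 0.1792, 0.0479]
ee_rot: [-0.074, 0.997, -0.002, -0.019]
contact_force: [-6.1, -1.6, 3.1]
gripper_width: 0.146
finger_force: 88.3
```

```bash
python3 - <<'E'
from h import *
print(robot.get_state()["tool_pos"]*1e3);go(.39,.17,.0476,8.5,-2)
E
```

```text
[415.98400118 179.18504289  47.93519713]
t 12.2 shift [27.03 -5.22  1.35] turn [-0.01 -0.15  0.04] F [-6.15 -1.61  3.07] M [-0.28  1.05 -0.08]
```

The press reached about 6 N, so step 1 is met. Next I back off about 5 mm under the rim, then raise the tip along the arc to about 45° and hold.

Call:
move_arm:
  targets:
    - {"x":2,"y":0,"z":-0.1,"wx":0,"wy":0,"wz":0,"claw":0.0}
    - {"x":4,"y":0,"z":-0.1,"wx":0,"wy":0,"wz":0,"claw":0.0}
    - {"x":6.4,"y":0,"z":-0.2,"wx":0,"wy":0,"wz":0,"claw":0.0}
    - {"x":6.4,"y":0,"z":-0.2,"wx":0,"wy":0,"wz":0,"claw":0.0}
    - {"x":6.2,"y":0,"z":-2.5,"wx":0,"wy":0,"wz":0,"claw":0.0}
    - {"x":5.8,"y":0,"z":-6,"wx":0,"wy":0,"wz":0,"claw":0.0}
    - {"x":5.4,"y":0,"z":-10,"wx":0,"wy":0,"wz":0,"claw":0.0}
    - {"x":4.3,"y":0,"z":-14.5,"wx":0,"wy":0,"wz":0,"claw":0.0}
    - {"x":2.8,"y":0,"z":-18.6,"wx":0,"wy":0,"wz":0,"claw":0.0}
    - {"x":1.8,"y":0,"z":-23.5,"wx":0,"wy":0,"wz":0,"claw":0.0}
    - {"x":0.6,"y":0,"z":-28,"wx":0,"wy":0,"wz":0,"claw":0.0}
    - {"x":-1.8,"y":0,"z":-32.5,"wx":0,"wy":0,"wz":0,"claw":0.0}
    - {"x":-4.7,"y":0,"z":-36.8,"wx":0,"wy":0,"wz":0,"claw":0.0}
    - {"x":-8.2,"y":0,"z":-40.8,"wx":0,"wy":0,"wz":0,"claw":0.0}
    - {"x":-8.2,"y":0,"z":-40.8,"wx":0,"wy":0,"wz":0,"claw":0.0}
    - {"x":-8.2,"y":0,"z":-40.8,"wx":0,"wy":0,"wz":0,"claw":0.0}

```text
clock: 13.8
tool_pos: [0.4268, 0.1809, 0.0887]
ee_rot: [-0.074, 0.997, -0.001, -0.017]
contact_force: [-0.5, -0.1, -1.2]
gripper_width: 0.15
finger_force: 88.0
```

```bash
python3 - <<'E'
from h import *
d=snap("top");s=snap("side")
S=cv2.resize(np.array(s["image"])[110:190,180:310,::-1],None,fx=3.4,fy=3.4,interpolation=cv2.INTER_CUBIC)
T=cv2.resize(np.array(d["image"])[190:310,150:240,::-1],(337,450),interpolation=cv2.INTER_CUBIC)
o=np.zeros((450,800,3),np.uint8);o[:272,:442]=S;o[:,450:787]=T
cv2.imwrite("pics/m4.png",o)
print(robot.get_state()["tool_pos"]*1e3);go(.39,.17,.0476,8.5,-2)
E
```

```text
[426.38958397 180.8001899   88.30504886]
t 13.9 shift [36.11 -5.27 42.02] turn [-0.01 -0.05  0.04] F [-0.2   0.02 -1.38] M [-0.03  0.01  0.05]
```

View pics/m4.png

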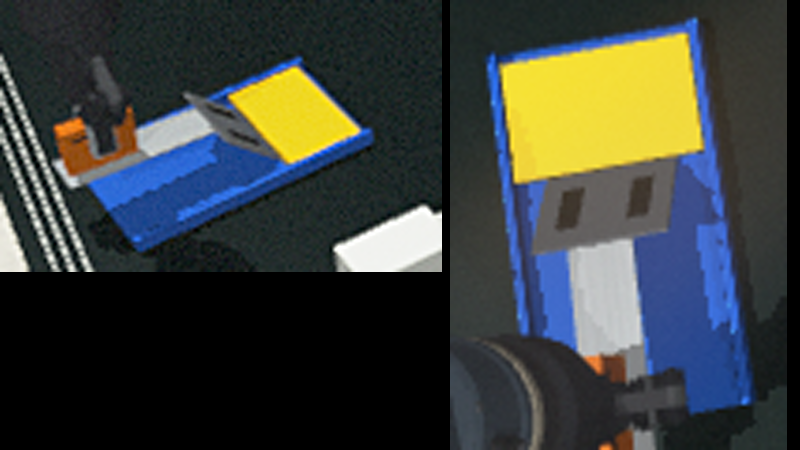

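The cover is tilted about 45° on the blade with its far rim at the step (side view (235,125)). Carrying on past upright.

Call:
move_arm:
  targets:
    - {"x":-3.5,"y":0,"z":-3.7,"wx":0,"wy":0,"wz":0,"claw":0.0}
    - {"x":-7.5,"y":0,"z":-7,"wx":0,"wy":0,"wz":0,"claw":0.0}
    - {"x":-11.6,"y":0,"z":-10,"wx":0,"wy":0,"wz":0,"claw":0.0}
    - {"x":-16,"y":0,"z":-12.5,"wx":0,"wy":0,"wz":0,"claw":0.0}
    - {"x":-20.7,"y":0,"z":-14.7,"wx":0,"wy":0,"wz":0,"claw":0.0}
    - {"x":-25.6,"y":0,"z":-16.4,"wx":0,"wy":0,"wz":0,"claw":0.0}
    - {"x":-30.6,"y":0,"z":-17.8,"wx":0,"wy":0,"wz":0,"claw":0.0}
    - {"x":-34.5,"y":0,"z":-18.4,"wx":0,"wy":0,"wz":0,"claw":0.0}
    - {"x":-38,"y":0,"z":-18.8,"wx":0,"wy":0,"wz":0,"claw":0.0}
    - {"x":-41,"y":0,"z":-19.1,"wx":0,"wy":0,"wz":0,"claw":0.0}
    - {"x":-43.5,"y":0,"z":-19.2,"wx":0,"wy":0,"wz":0,"claw":0.0}
    - {"x":-46,"y":0,"z":-19.2,"wx":0,"wy":0,"wz":0,"claw":0.0}
    - {"x":-48,"y":0,"z":-19.1,"wx":0,"wy":0,"wz":0,"claw":0.0}
    - {"x":-50,"y":0,"z":-19,"wx":0,"wy":0,"wz":0,"claw":0.0}
    - {"x":-52,"y":0,"z":-19,"wx":0,"wy":0,"wz":0,"claw":0.0}
    - {"x":-54,"y":0,"z":-18.8,"wx":0,"wy":0,"wz":0,"claw":0.0}
    - {"x":-56,"y":0,"z":-18.6,"wx":0,"wy":0,"wz":0,"claw":0.0}
    - {"x":-56,"y":0,"z":-18.6,"wx":0,"wy":0,"wz":0,"claw":0.0}
    - {"x":-56,"y":0,"z":-18.6,"wx":0,"wy":0,"wz":0,"claw":0.0}
    - {"x":-56,"y":0,"z":-18.6,"wx":0,"wy":0,"wz":0,"claw":0.0}

```text
clock: 15.9
tool_pos: [0.4826, 0.1893, 0.1053]
ee_rot: [-0.074, 0.997, -0.001, -0.017]
contact_force: [0.3, -0.4, -1.1]
gripper_width: 0.151
finger_force: 88.0
```

```bash
cat > look.py <<'E'
from h import *
for n in("top","side"):
    d=snap(n);im=np.array(d["image"]).astype(int);
    # white / grey blobs in tray window
    w=np.zeros(im.shape[:2],bool)
    if n=="top": w[185:310,150:245]=1
    else: w[110:190,190:300]=1
    hsv=cv2.cvtColor(np.array(d["image"]),cv2.COLOR_RGB2HSV)
    for nm,m in (("white",(hsv[...,1]<40)&(hsv[...,2]>205)),("grey",(hsv[...,1]<50)&(hsv[...,2]>70)&(hsv[...,2]<=205)),("yellow",(hsv[...,0]>22)&(hsv[...,0]<35)&(hsv[...,1]>120)&(hsv[...,2]>90))):
        k,l,st,c=cv2.connectedComponentsWithStats((m&w).astype(np.uint8))
        i=[j for j in range(1,k) if st[j,4]>25]
        print(n,nm,[(st[j].tolist(),(onz(d,c[j],.018 if nm=="white" else .012)*1e3).round(1).tolist()) for j in i])
s=robot.get_state();print(s["tool_pos"],s["contact_force"])
E
python3 look.py
```

```text
top white [([176, 214, 28, 14, 198], [592.2, 205.9, 18.0])]
top grey [([172, 209, 38, 63, 1153], [558.1, 204.2, 12.0]), ([153, 244, 14, 32, 105], [506.6, 263.0, 12.0]), ([190, 274, 10, 14, 69], [464.1, 191.3, 12.0]), ([150, 278, 12, 11, 39], [458.6, 275.2, 12.0])]
top yellow [([163, 199, 55, 40, 757], [607.3, 210.3, 12.0])]
side white [([250, 136, 23, 14, 114], [581.0, 203.4, 18.0]), ([286, 173, 14, 15, 121], [608.4, 18.7, 18.0])]
side grey [([227, 114, 8, 13, 44], [532.8, 354.4, 12.0]), ([213, 129, 64, 27, 500], [554.1, 225.3, 12.0]), ([190, 149, 18, 41, 90], [381.8, 183.6, 12.0]), ([190, 160, 12, 30, 64], [370.0, 166.6, 12.0]), ([278, 172, 22, 18, 158], [584.9, 19.4, 12.0]), ([190, 176, 8, 14, 32], [358.2, 139.4, 12.0])]
side yellow [([259, 130, 26, 28, 219], [610.8, 193.9, 12.0])]
[0.48257915 0.18927952 0.10528526] [ 0.35704532  0.56095557 -0.73938863]
```

The white panel now shows on the pad, so the cover has tipped over. Lifting clear and backing off.

Call:
move_arm:
  targets:
    - {"x":4,"y":0,"z":-10,"wx":0,"wy":0,"wz":0,"claw":0.0}
    - {"x":20,"y":0,"z":-35,"wx":0,"wy":0,"wz":0,"claw":0.0}
    - {"x":50,"y":0,"z":-60,"wx":0,"wy":-1,"wz":0,"claw":0.0}
    - {"x":90,"y":0,"z":-60,"wx":0,"wy":-2,"wz":0,"claw":0.0}
    - {"x":130,"y":0,"z":-60,"wx":0,"wy":-2,"wz":0,"claw":0.0}
    - {"x":150,"y":0,"z":-60,"wx":0,"wy":-2,"wz":0,"claw":0.0}
    - {"x":150,"y":0,"z":-60,"wx":0,"wy":-2,"wz":0,"claw":0.0}

```text
clock: 16.7
tool_pos: [0.3344, 0.1672, 0.1715]
ee_rot: [-0.075, 0.997, 0.0, 0.0]
contact_force: [0.1, -0.0, -0.9]
gripper_width: 0.148
finger_force: 88.0
```

```bash
python3 look.py; python3 -c "
from h import *
go(.5991,-.213,.165,-13.7)"
```

```text
top white [([176, 214, 29, 25, 395], [579.7, 204.9, 18.0]), ([175, 300, 17, 10, 135], [411.5, 212.6, 18.0])]
top grey [([172, 209, 38, 35, 448], [579.2, 203.0, 12.0]), ([171, 303, 5, 7, 28], [409.9, 236.5, 12.0])]
top yellow [([163, 199, 54, 40, 773], [606.5, 209.2, 12.0])]
side white [([190, 130, 17, 14, 33], [420.9, 309.1, 18.0]), ([250, 136, 23, 16, 152], [578.4, 200.7, 18.0]), ([278, 173, 22, 17, 241], [595.3, 14.8, 18.0])]
side grey [([190, 129, 19, 16, 143], [420.9, 328.1, 12.0]), ([246, 136, 31, 21, 152], [575.1, 191.7, 12.0]), ([253, 139, 16, 11, 55], [579.3, 206.3, 12.0]), ([190, 149, 17, 41, 92], [381.8, 184.6, 12.0]), ([190, 160, 13, 30, 64], [370.0, 163.9, 12.0]), ([190, 176, 8, 14, 32], [358.2, 139.4, 12.0])]
side yellow [([248, 130, 37, 28, 255], [605.2, 202.0, 12.0])]
[0.33698203 0.16750992 0.17139264] [ 0.02552757  0.23913981 -0.93341366]
t 16.8 shift [-202.6  -415.26    6.85] turn [ 0.05  0.16 22.25] F [ 0.03  0.24 -0.93] M [-0.02  0.01 -0.01]
```

The cover lies on the pad, white up, centred about 18 mm past the step. Returning the lifter.

Call:
move_arm:
  targets:
    - {"x":-17,"y":-35,"z":0,"wx":0,"wy":0,"wz":2,"claw":0.0}
    - {"x":-34,"y":-70,"z":0,"wx":0,"wy":0,"wz":4,"claw":0.0}
    - {"x":-51,"y":-105,"z":0,"wx":0,"wy":0,"wz":6,"claw":0.0}
    - {"x":-68,"y":-140,"z":0,"wx":0,"wy":0,"wz":8,"claw":0.0}
    - {"x":-85,"y":-175,"z":0,"wx":0,"wy":0,"wz":10,"claw":0.0}
    - {"x":-102,"y":-210,"z":0,"wx":0,"wy":0,"wz":12,"claw":0.0}
    - {"x":-119,"y":-245,"z":0,"wx":0,"wy":0,"wz":14,"claw":0.0}
    - {"x":-136,"y":-280,"z":0,"wx":0,"wy":0,"wz":16,"claw":0.0}
    - {"x":-153,"y":-315,"z":0,"wx":0,"wy":0,"wz":18,"claw":0.0}
    - {"x":-170,"y":-350,"z":3,"wx":0,"wy":0,"wz":20,"claw":0.0}
    - {"x":-187,"y":-385,"z":5,"wx":0,"wy":0,"wz":22,"claw":0.0}
    - {"x":-203,"y":-415,"z":7,"wx":0,"wy":0,"wz":22.2,"claw":0.0}
    - {"x":-203,"y":-415,"z":7,"wx":0,"wy":0,"wz":22.2,"claw":0.0}
    - {"x":-203,"y":-415,"z":7,"wx":0,"wy":0,"wz":22.2,"claw":0.0}
    - {"x":-203,"y":-415,"z":7,"wx":0,"wy":0,"wz":22.2,"claw":0.0}

```text
clock: 18.3
tool_pos: [0.5988, -0.2125, 0.1632]
ee_rot: [0.119, 0.993, 0.0, -0.0]
contact_force: [-0.9, -0.0, -0.1]
gripper_width: 0.148
finger_force: 88.1
```

```bash
python3 -c "
from h import *
go(.5991,-.213,.050,-13.7)
s=robot.get_state();print(s['tool_pos']*1e3)"
```

```text
t 18.3 shift [ -0.45  -0.47 113.18] turn [ 0.03 -0.05  0.06] F [-0.92 -0.   -0.14] M [ 0.02  0.02 -0.  ]
[ 598.85 -212.52  163.18]
```

Call:
move_arm:
  targets:
    - {"x":0,"y":0,"z":40,"wx":0,"wy":0,"wz":0,"claw":0.0}
    - {"x":0,"y":0,"z":75,"wx":0,"wy":0,"wz":0,"claw":0.0}
    - {"x":0,"y":0,"z":100,"wx":0,"wy":0,"wz":0,"claw":0.0}
    - {"x":0,"y":0,"z":110,"wx":0,"wy":0,"wz":0,"claw":0.0}
    - {"x":0,"y":0,"z":114,"wx":0,"wy":0,"wz":0,"claw":0.0}
    - {"x":0,"y":0,"z":114,"wx":0,"wy":0,"wz":0,"claw":0.0}
    - {"x":0,"y":0,"z":115,"wx":0,"wy":0,"wz":0,"claw":0.0}
    - {"x":0,"y":0,"z":116,"wx":0,"wy":0,"wz":0,"claw":0.0}
    - {"x":0,"y":0,"z":116,"wx":0,"wy":0,"wz":0,"claw":0.0}

```text
clock: 19.2
tool_pos: [0.5997, -0.2133, 0.0488]
ee_rot: [0.119, 0.993, -0.0, 0.001]
contact_force: [-0.7, -1.0, -1.2]
gripper_width: 0.146
finger_force: 88.1
```

Call:
move_arm:
  targets:
    - {"x":0,"y":0,"z":0.5,"wx":0,"wy":0,"wz":0,"claw":0.0}
    - {"x":0,"y":0,"z":1,"wx":0,"wy":0,"wz":0,"claw":0.0}
    - {"x":0,"y":0,"z":1,"wx":0,"wy":0,"wz":0,"claw":0.0}

```text
clock: 19.5
tool_pos: [0.5988, -0.213, 0.0464]
ee_rot: [0.119, 0.993, 0.0, -0.0]
contact_force: [-0.5, -0.0, -2.0]
gripper_width: 0.146
finger_force: 88.1
```

Call:
move_arm:
  targets:
    - {"x":0,"y":0,"z":0.5,"wx":0,"wy":0,"wz":0,"claw":0.0}
    - {"x":0,"y":0,"z":1,"wx":0,"wy":0,"wz":0,"claw":0.0}
    - {"x":0,"y":0,"z":1,"wx":0,"wy":0,"wz":0,"claw":0.0}

```text
clock: 19.8
tool_pos: [0.5987, -0.2129, 0.0453]
ee_rot: [0.119, 0.993, 0.0, -0.0]
contact_force: [-0.2, 0.5, -1.7]
gripper_width: 0.149
finger_force: 88.1
```

Call:
move_arm:
  targets:
    - {"x":0,"y":0,"z":0.6,"wx":0,"wy":0,"wz":0,"claw":0.0}
    - {"x":0,"y":0,"z":0.6,"wx":0,"wy":0,"wz":0,"claw":0.0}
    - {"x":0,"y":0,"z":0.6,"wx":0,"wy":0,"wz":0,"claw":0.0}

```text
clock: 20.1
tool_pos: [0.5989, -0.2129, 0.0449]
ee_rot: [0.119, 0.993, 0.0, -0.0]
contact_force: [0.6, -0.4, -0.7]
gripper_width: 0.147
finger_force: 88.1
```

Call:
move_arm:
  targets:
    - {"x":0,"y":0,"z":0.6,"wx":0,"wy":0,"wz":0,"claw":0.0}
    - {"x":0,"y":0,"z":0.6,"wx":0,"wy":0,"wz":0,"claw":0.0}
    - {"x":0,"y":0,"z":0.6,"wx":0,"wy":0,"wz":0,"claw":0.0}

```text
clock: 20.4
tool_pos: [0.5989, -0.213, 0.0446]
ee_rot: [0.119, 0.993, -0.0, 0.0]
contact_force: [-1.6, 0.7, 0.9]
gripper_width: 0.152
finger_force: 88.2
```

Call:
move_arm:
  targets:
    - {"x":0,"y":0,"z":0.4,"wx":0,"wy":0,"wz":0,"claw":0.0}
    - {"x":0,"y":0,"z":0.8,"wx":0,"wy":0,"wz":0,"claw":0.0}
    - {"x":0,"y":0,"z":0.8,"wx":0,"wy":0,"wz":0,"claw":0.0}
    - {"x":0,"y":0,"z":0.8,"wx":0,"wy":0,"wz":0,"claw":0.25}
    - {"x":0,"y":0,"z":0.8,"wx":0,"wy":0,"wz":0,"claw":0.5}
    - {"x":0,"y":0,"z":0.8,"wx":0,"wy":0,"wz":0,"claw":0.6}
    - {"x":0,"y":0,"z":0.8,"wx":0,"wy":0,"wz":0,"claw":0.6}
    - {"x":0,"y":0,"z":-10,"wx":0,"wy":0,"wz":0,"claw":0.6}
    - {"x":0,"y":0,"z":-40,"wx":0,"wy":0,"wz":0,"claw":0.6}
    - {"x":0,"y":0,"z":-80,"wx":0,"wy":0,"wz":0,"claw":0.6}
    - {"x":0,"y":0,"z":-115,"wx":0,"wy":0,"wz":0,"claw":0.6}
    - {"x":0,"y":0,"z":-115,"wx":0,"wy":0,"wz":0,"claw":0.6}
    - {"x":0,"y":0,"z":-115,"wx":0,"wy":0,"wz":0,"claw":0.6}
  squeeze: 20

```text
clock: 21.7
tool_pos: [0.6001, -0.2135, 0.162]
ee_rot: [0.119, 0.993, -0.001, 0.002]
contact_force: [-0.0, 0.8, -0.7]
gripper_width: 0.599
finger_force: 0.0
```

```bash
python3 - <<'E'
from h import *
import pickle
d=snap("wrist");im=d["image"];hsv=cv2.cvtColor(np.array(im),cv2.COLOR_RGB2HSV)
m=((hsv[...,0]>5)&(hsv[...,0]<16)&(hsv[...,1]>215)&(hsv[...,2]>120)).astype(np.uint8)
k,l,st,c=cv2.connectedComponentsWithStats(m)
print([(st[j].tolist(),onz(d,c[j],.049).round(4)) for j in range(1,k) if st[j,4]>40])
p=pickle.load(open("d0.pkl","rb"));t=snap("top");s0=snap("side")
for n,q in (("top",t),("side",s0)):
    df=np.abs(np.array(q["image"]).astype(int)-np.array(p[n]["image"]).astype(int)).sum(2)>90
    k,l,st,c=cv2.connectedComponentsWithStats(df.astype(np.uint8));print(n,[st[j].tolist() for j in range(1,k) if st[j,4]>60])
    b=[slice(165,240),slice(355,410)] if n=="top" else [slice(210,275),slice(295,395)]
    hs=cv2.cvtColor(np.array(q["image"]),cv2.COLOR_RGB2HSV);h0=cv2.cvtColor(np.array(p[n]["image"]),cv2.COLOR_RGB2HSV)
    for h in(hs,h0):
        mm=np.zeros(h.shape[:2],np.uint8);mm[tuple(b)]=((h[...,0]>5)&(h[...,0]<16)&(h[...,1]>215)&(h[...,2]>120))[tuple(b)]
        M=cv2.moments(mm,True);print(n,M["m00"],M["m10"]/max(M["m00"],1),M["m01"]/max(M["m00"],1))
print(robot.get_state()["contact_force"])
E
python3 look.py | grep white
```

```text
[([311, 159, 15, 74, 940], array([ 0.5934, -0.2132,  0.049 ]))]
top [[89, 67, 459, 333, 49249], [172, 209, 42, 35, 1080], [175, 240, 43, 37, 1150]]
top 80.0 380.9875 212.8375
top 202.0 381.8712871287129 212.55445544554456
side [[0, 0, 363, 240, 33118], [225, 134, 52, 35, 865], [97, 144, 83, 134, 4495], [311, 171, 13, 12, 75], [332, 191, 9, 20, 89], [77, 230, 27, 52, 707], [0, 255, 21, 10, 118], [0, 259, 291, 141, 20666], [380, 287, 22, 26, 300], [291, 319, 64, 35, 803], [366, 332, 104, 52, 2431]]
side 238.0 329.16386554621846 242.1764705882353
side 252.0 329.3531746031746 241.9047619047619
[ 0.10375516 -0.20226062  0.16725232]
top white [([176, 214, 29, 25, 397], [579.8, 205.0, 18.0])]
side white [([250, 136, 23, 16, 151], [578.3, 200.5, 18.0]), ([278, 173, 22, 17, 241], [595.2, 14.8, 18.0])]
```

The lifter is back where it started (orange blob within 1 px in both views) and the hand is clear. Handing in.

```bash
python3 -c "
from bench import robot
print(robot.job_done())"
```

```text
the job is handed in; nothing more can be done
None
```

I handed the job in after about 22 s of robot time. The cover lies on the yellow pad, white face up, about 18 mm past the step, and the lifter is back on the cork mat and released; no verdict came back.

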